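# Start a hold-down bolt in its nut boss by the back-turn method

## Robot

A 6-joint arm with a two-finger parallel gripper is mounted at the origin on the work surface. World frame = base frame: x ahead of the robot, y to its left, z up, the work surface at z = 0. Lengths are in mm, angles in degrees, forces in N, time in s.
With the tool pointing down it reaches from about 375 to 975 mm from the base axis. Payload 3.8 kg.
Tool frame: the origin (TCP) lies at the centre of the arm's flange, where the gripper is bolted on; the fingertips stand bot.finger_overhang ahead of it and the grasp point (between the pads) lies 155 mm ahead of it (bot.finger_overhang is the distance from the TCP to the fingertips, in mm); z points along the fingers, y is the line along which they close (so a half turn about z gives the same grasp; the last joint's range is limited). The gripper opens to 85 mm and grips with 20 to 120 N. Pads are 22 mm wide; open, the fingers measure 114 mm over their backs; the gripper's body (76 mm by 85 mm) begins 54 mm behind the grasp point. The pads swing forward as they close: fully open they stand 13 mm farther back than shut.
Start: joints at [-77.63, 15.12, 91.902, -0, 72.978, -2.114], TCP at [168.823, -653.543, 404.68] pointing down, gripper open.
Joint ranges: [-150.88, 150.88], [-54.13, 125.18], [17.81, 147.31], [-75.09, 255.09], [0, 152.58], [-146.25, 146.25]. Speed limits (degrees/s): [147.25, 147.25, 180, 180, 180, 180].

## Interface

Orientations are given as [roll, pitch, yaw] about the fixed x, y, z axes, in that order (R = Rz(yaw) Ry(pitch) Rx(roll)).
In Python, from plant import bot, imaging, hand_in, nets, monitor gives the robot as it stands. Calls block until the motion is done:
- bot.goto(position, orientation): joint-space move of the TCP to a pose.
- bot.move_straight(position, frame=None, vel=150, max_force=None): straight line of the TCP; frame=None keeps the orientation; vel is the mean speed in mm/s. With max_force (N) it stops when the force on the tool has changed by that much, and returns True; else False.
- bot.set_joints(angles): joint-space move.
- bot.let_go() and bot.gripper_close(squeeze=None): open the fingers fully, or close them until they stop; squeeze is the grip in N (None keeps the last).
- bot.hold(seconds).
- bot.inverse_kinematics(position, orientation): joint angles nearest the present ones, or None.
- imaging.grab_frame(name): name is "scene" or "top" or "wrist"; returns a dict with "pixels" (384x512x3 uint8, red, green, blue), "range_z" (384x512 float32, mm along the optical axis (not along the pixel's ray), 0 where there is no reading), "fx", "fy", "cx", "cy" (pixels), "extrinsics" (4x4, takes a point from world to camera coordinates); the wrist camera has in their place "hand_eye" (4x4, takes a point from camera to tool coordinates, whose origin is the TCP and whose axes are the flange's). Camera axes: x right, y up, looking along -z (the intrinsics and any distortion apply to the point x, -y, -z); pixel columns grow to the right and rows downward; lengths in mm; the calibration is good to about 2 mm. A picture is of the moment at which its call begins: read the wrist's pose just before it.
A pose or a line that the arm cannot do raises bot.MotionError and nothing moves.
- hand_in(): hands the job in; it is judged then, once.
Trained networks look in a picture, given as the dict that the camera call returned (one of the last four; its "shot" number tells which), for a name from the list of things; names that differ only in an ending like _2 or _b are one class to them, and where a whole thing is asked for, a point or a joint stands for the part that bears it (a point fixed in the world has none). Each returns a list of dicts, best first, with "p" (0 to 1); they miss things now and then, are a little off and sometimes report something else, mostly with a low value. They report only what shows in the picture. A call takes as long as a camera call.
- nets.regions_of(picture, query): "pixels" (384x512 bool, what is visible of it) and "pixel" ([column, row] in pixels, amid what is visible of it).
Readings, each from a call of its own:
- monitor.current_time_s(): time.
- monitor.current_joints(): joint angles.
- monitor.current_dq(): joint speeds.
- monitor.current_joint_efforts(): joint torques, N m.
- monitor.current_position(): TCP position.
- monitor.current_tool_rot(): TCP orientation.
- monitor.current_wrist_force(): force on the tool from outside, world axes, zero at the start.
- monitor.current_moment(): the same for the moment, N m.
- monitor.current_finger_gap(): finger opening in mm.
- monitor.current_gripper_force(): force on a finger pad.
Only numpy, scipy, OpenCV 4.12 (cv2) and the standard library are available. Lean on these libraries where they do the work, as an engineer would, in place of code of your own. Each camera call takes 0.05 s, during which the arm holds its last target. There are 200 camera calls.

## Task

Start the hold-down bolt of the green optics fixture with its crank: turn the crank backward (counter-clockwise seen from above) until the bolt drops off the end of the nut's thread, then turn it forward (clockwise) one turn from the drop. Finish holding it there, with the crank's black handle still gripped between the fingers, and leave the things lying around the fixture alone.

Things in the scene. Friction and masses are not known exactly. Their poses are not given: they have to be found in the camera images.
- fixture: Green fixture base 250 x 120 x 12 mm, fixed to the bench. Origin: at bench height on the vertical axis of its round aluminium boss (54 mm across, top 64 mm up, with a brass bush to 68 mm) that holds the nut. +x points from the boss to a cradle with a black tube (32 mm across, top 61 mm up), 145 mm from the axis; z is up.
- hub (a point): Middle of the top of the crank's dark steel hub (30 mm across, top 82 mm above the bench) above the fixture's boss, on the vertical axis about which the crank turns. The crank stays at its height and turns both ways without a stop.
- grip (a point): Middle of the crank's black upright handle: cylinder 18 mm across, 83 to 136 mm above the bench, this point at 109.5 mm. It stands 60 mm from the hub's axis on a dark steel arm 18 mm wide (top 82 mm up). It spins freely on its own pin: it can stay gripped, the gripper's direction unchanged, while carried round the circle; under 8 N needed.
- cap (a point): Top of the red cap (16 mm across) of the bolt, on the hub's axis, 118 mm above the bench when bolt is 0. The bolt turns with the crank but slides by itself up and down through the hub, sinking by its own weight; crank and handle do not rise or fall with it.
- bolt (a joint): Bolt height in m, up positive. It rests on a right-hand thread, pitch 10 mm, whose end is at a hidden angle. Turned backward it climbs 10 mm a turn to about 0 at the end, then drops 10 mm in about 0.2 s; the drop comes 0.1 to 0.7 turn from the start (and again each turn farther back). From the drop (about -0.010) it sinks 10 mm per forward turn.
- tray: Blue plastic parts tray with two compartments, 100 x 140 x 40 mm, loose, origin under its centre.
- adhesive: Red adhesive bottle with white cap, 40 mm across, 100 mm tall, loose, origin under its centre.
- driver: Screwdriver with a blue handle, 170 mm long, lying loose.
- cell: Black ring (lens cell) 44 mm across, 12 mm tall, lying loose, origin under its centre.
- handle: The black crank handle itself (see grip): origin on its own axis at its foot, 83 mm above the bench, 60 mm from the hub's axis; z up; its yaw spins freely and means nothing.

How it is judged (in metres and radians):
On the way, in this order (a step that is already met when the one before it is completed fails the run):
1. turned backward by its handle, the bolt climbs to the end of the nut's thread (value of joint bolt above -0.001 m and contact force between the fingers and handle above 0.2 N), for 0.02 s.
2. the bolt drops off the thread's end (velocity of joint bolt below -0.02 m/s), for 0.03 s.
3. the bolt is turned forward one turn from the drop (value of joint bolt between -0.0228 and -0.0172 m), for 0.1 s.
At the end, for the whole second after the job is handed in: The bolt has sunk one turn (10 mm) below the drop, within about a quarter turn (bolt between -0.0228 and -0.0172), and is still; the fingers grip the handle with more than 3 N; tray, bottle, screwdriver and ring lie within 20 mm of where they were (all of step 3 and contact force between the fingers and handle above 3 N and velocity of joint bolt between -0.003 and 0.003 m/s and distance of each of tray, adhesive, driver, cell from where it was at the start of the episode below 0.02 m); the arm keeps its last pose, push and grip.
It fails at once if the bolt is screwed in half a turn too far (value of joint bolt below -0.0256 m).
It fails at once if a thing lying around is pushed away (distance of any of tray, adhesive, driver, cell from where it was at the start of the episode above 0.03 m).
It fails at once if the bottle is knocked over (angle between adhesive's own z axis and vertical above 0.5 rad).
It also fails if it takes over 70 s, if anything falls off the work surface, if the arm or the gripper's body presses on something with over 40 N, if the wrist force passes 120 N, or if a joint passes its speed limit or range.

## Working session

There is one attempt and no reset: what is moved stays moved. The work goes in short steps, each a Python script; the robot and the scene stay as the last script left them, time stands still between calls to the robot, and variables do not carry over. Pictures are saved under pics/ and viewed, at most 10 in all, crops included, and the job is handed in when it is done.

```bash
ls; mkdir -p pics; cat > h.py <<'E'
import numpy as np, cv2
from plant import bot, imaging, hand_in, nets, monitor
def world(f,m):
    """world points (mm) of masked pixels with depth, for fixed cameras"""
    v,u=np.nonzero(m&(f["range_z"]>0)); z=f["range_z"][v,u]
    c=np.stack([(u-f["cx"])/f["fx"]*z,-(v-f["cy"])/f["fy"]*z,-z,np.ones_like(z)])
    return (np.linalg.inv(f["extrinsics"])@c)[:3].T
def save(f,n): cv2.imwrite("pics/"+n,f["pixels"][:,:,::-1])
E
python3 - <<'E'
from h import *
for c in ("top","scene"):
    f=imaging.grab_frame(c); save(f,c+".png"); print(c,[k for k in f])
    for q in ("hub","grip","cap","handle","tray","adhesive","driver","cell","fixture"):
        for r in nets.regions_of(f,q)[:2]:
            P=world(f,r["pixels"])
            if len(P): print(q,round(r["p"],2),r["pixel"],len(P),np.median(P,0).round(),np.percentile(P,3,0).round(),np.percentile(P,97,0).round())
print(monitor.current_time_s(),bot.finger_overhang,monitor.current_tool_rot())
E
```

```text
pics
top ['pixels', 'range_z', 'fx', 'fy', 'cx', 'cy', 'extrinsics', 'shot']
hub 0.91 [268.9, 225.4] 3428 [536.  51.  13.] [433. -43.   8.] [643. 143.  82.]
grip 0.47 [266.6, 219.4] 25 [537.  59. 135.] [531.  53. 130.] [542.  64. 138.]
handle 0.44 [264.5, 222.4] 21 [537.  59. 135.] [532.  53. 132.] [542.  64. 138.]
handle 0.28 [236.9, 172.4] 82 [690. 140.  11.] [669. 121.   3.] [709. 160.  15.]
tray 0.84 [200.3, 204.1] 1671 [604. 244.   4.] [543. 173.  -1.] [664. 313.  41.]
tray 0.4 [235.7, 174.5] 73 [693. 149.  11.] [669. 128.  -2.] [709. 161.  14.]
adhesive 0.78 [314.2, 285.1] 205 [371. -74.  69.] [352. -96.  10.] [386. -60. 101.]
adhesive 0.38 [266.2, 222.8] 32 [537.  59. 135.] [529.  51. 128.] [545.  64. 138.]
driver 0.9 [324.8, 257.0] 236 [ 444. -112.   23.] [ 408. -129.   13.] [478. -94.  28.]
cell 0.51 [235.5, 177.9] 74 [683. 147.  11.] [667. 125.  -1.] [709. 161.  14.]
fixture 0.81 [268.3, 225.1] 3321 [535.  52.  13.] [433. -40.   8.] [639. 143.  82.]
scene ['pixels', 'range_z', 'fx', 'fy', 'cx', 'cy', 'extrinsics', 'shot']
hub 0.8 [232.5, 224.2] 4157 [561.  32.  13.] [444. -52.   8.] [653. 133. 109.]
grip 0.49 [230.1, 187.7] 162 [545.  52. 113.] [536.  48.  86.] [549.  61. 137.]
cap 0.39 [227.8, 175.5] 73 [490.  85. 107.] [383.  82.  -0.] [497. 190. 116.]
handle 0.48 [233.1, 186.2] 199 [544.  53. 109.] [505.  48.  63.] [549.  99. 136.]
adhesive 0.64 [141.0, 204.5] 560 [380. -86.  53.] [360. -99.   2.] [389. -65.  99.]
adhesive 0.29 [228.8, 175.4] 65 [490.  85. 108.] [475.  82.  78.] [497. 101. 116.]
driver 0.93 [148.2, 237.3] 334 [ 455. -119.   23.] [ 410. -153.   13.] [546. -97.  26.]
cell 0.48 [308.0, 229.2] 148 [692. 143.  10.] [672. 120.   3.] [711. 160.  13.]
fixture 0.57 [232.0, 225.2] 4125 [562.  31.  13.] [443. -52.   8.] [654. 132. 105.]
fixture 0.46 [231.7, 183.7] 170 [544.  52. 113.] [535.  48.  84.] [549.  63. 137.]
1.0 173.4 [-1.79999915e+02  6.39757292e-04  1.44846533e+01]
```

```bash
python3 - <<'E'
import cv2,numpy as np
a=cv2.imread("pics/top.png")[140:320,170:350];b=cv2.imread("pics/scene.png")[130:310,110:350]
cv2.imwrite("pics/both.png",np.hstack([cv2.resize(a,None,fx=1.9,fy=1.9),cv2.resize(b,None,fx=1.9,fy=1.9)]))
E
python3 - <<'E'
from h import *
f=imaging.grab_frame("top"); P=world(f,np.ones((384,512),bool))
rgb=f["pixels"][f["range_z"]>0].astype(int)
s=(np.hypot(P[:,0]-537,P[:,1]-59)<110)
red=s&(rgb[:,0]>110)&(rgb[:,1]<80)&(P[:,2]>85); print("cap",red.sum(),P[red].mean(0),P[red][:,2].max() if red.any() else 0)
for lo,hi in ((77,87),(125,140),(100,122)):
    k=s&(P[:,2]>lo)&(P[:,2]<hi); print(lo,k.sum(),P[k].mean(0),P[k].min(0),P[k].max(0))
    print(P[k][::6].round(0).tolist() if lo==77 else '')
E
```

```text
cap 21 [487.71946031  90.24871871 115.27393443] 119.36383997153814
77 150 [504.44700121  78.10396591  80.76051194] [474.55922456  46.56488584  77.19738191] [542.99526357 102.35599049  85.83701253]
[[543.0, 66.0, 83.0], [532.0, 66.0, 78.0], [529.0, 61.0, 82.0], [527.0, 66.0, 80.0], [524.0, 72.0, 78.0], [521.0, 74.0, 84.0], [521.0, 58.0, 81.0], [516.0, 80.0, 78.0], [515.0, 63.0, 81.0], [513.0, 63.0, 80.0], [510.0, 69.0, 78.0], [507.0, 75.0, 81.0], [505.0, 83.0, 82.0], [502.0, 88.0, 79.0], [499.0, 97.0, 82.0], [499.0, 80.0, 82.0], [496.0, 94.0, 81.0], [496.0, 77.0, 81.0], [494.0, 77.0, 80.0], [491.0, 77.0, 82.0], [486.0, 102.0, 84.0], [483.0, 100.0, 82.0], [480.0, 94.0, 81.0], [477.0, 94.0, 83.0], [475.0, 97.0, 83.0]]
125 35 [537.77091493  57.45857671 135.29496715] [529.4514947   50.67004334 128.90498086] [545.06976543  63.88669492 138.74487749]

100 33 [492.56670886  85.05979146 114.72257106] [480.15245684  50.31250191 110.26989036] [538.41301796  96.12406584 119.36383997]
```

View pics/both.png

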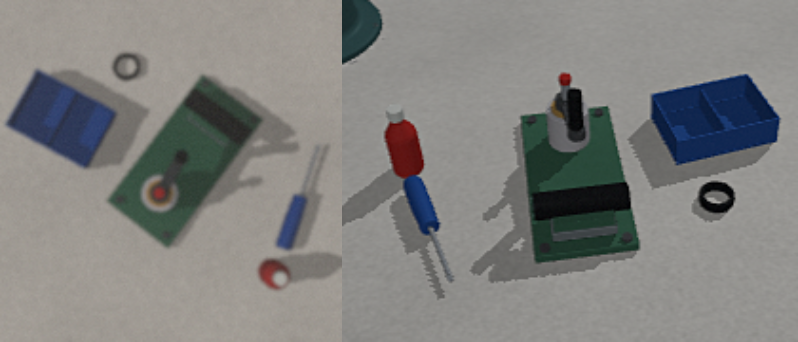

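```bash
cat >> h.py <<'E'
HUB=np.array([487.7,90.2]); R=60.; Z=266.; ORI=[180,0,147]
def cap(cam="scene"):
    """cap: n red pixels, mean world xyz, mean row, top z"""
    f=imaging.grab_frame(cam); m=f["pixels"].astype(int)
    red=(m[...,0]>70)&(m[...,0]>2*m[...,1])&(m[...,0]>2*m[...,2])
    z=f["range_z"]; P=world(f,red); v,u=np.nonzero(red&(z>0))
    k=(np.hypot(*(P[:,:2]-HUB).T)<25)&(P[:,2]>75)
    if k.sum()<3: return f,k.sum(),None,None,None
    return f,k.sum(),P[k].mean(0).round(1),[u[k].mean().round(1),v[k].mean().round(2)],np.percentile(P[k][:,2],90).round(1)
E
python3 - <<'E'
from h import *
for c in ("scene","top"): print(cap(c)[1:])
p=[537.8,57.5]
bot.goto(p+[360],ORI)
print(bot.move_straight(p+[Z],vel=100,max_force=10), monitor.current_position(),monitor.current_wrist_force())
for c in ("scene","top"): print(cap(c)[1:])
f=imaging.grab_frame("scene");g=imaging.grab_frame("wrist")
cv2.imwrite("pics/pre.png",cv2.resize(np.hstack([f["pixels"][100:300,110:350],cv2.resize(g["pixels"],(267,200))])[:,:,::-1],None,fx=1.55,fy=1.55))
print(monitor.current_time_s())
E
```

```text
(np.int64(31), array([491.7,  86.7, 112.4]), [np.float64(226.9), np.float64(171.45)], np.float64(115.4))
(np.int64(21), array([487.5,  89.7, 115.1]), [np.float64(253.4), np.float64(241.24)], np.float64(117.0))
False [538.29188968  57.54353994 266.77247684] [-0.01923329 -0.24379011  0.34020203]
(np.int64(21), array([493.2,  85.8, 111. ]), [np.float64(227.1), np.float64(172.38)], np.float64(115.1))
(np.int64(24), array([487.8,  89.9, 113.8]), [np.float64(253.3), np.float64(241.12)], np.float64(117.5))
5.2667
```

View pics/pre.png

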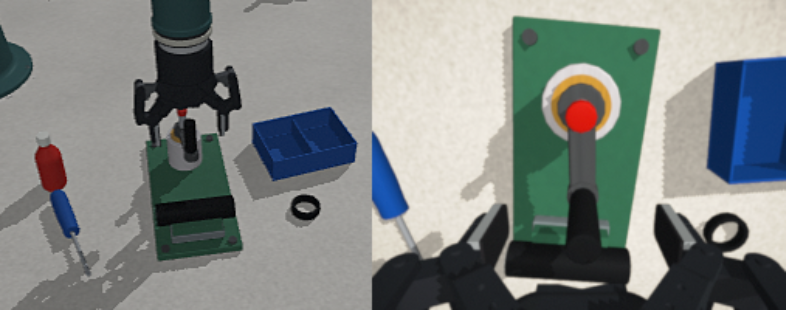

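The scene view (left) shows the fingers astride the black handle. The wrist view (right) has the handle centred between the pads at about (583,215) and the red cap clear at (580,117), so I'll use the wrist camera to track the bolt's height.

```bash
cat >> h.py <<'E'
from scipy.spatial.transform import Rotation as Ro
def capw():
    """wrist camera: n red cap pixels and its world top (median)"""
    p=monitor.current_position(); r=monitor.current_tool_rot()
    f=imaging.grab_frame("wrist"); m=f["pixels"].astype(int)
    z=f["range_z"]
    red=(m[...,0]>70)&(m[...,0]>2*m[...,1])&(m[...,0]>2*m[...,2])&(z>0)
    v,u=np.nonzero(red); d=z[v,u]
    c=np.stack([(u-f["cx"])/f["fx"]*d,-(v-f["cy"])/f["fy"]*d,-d,np.ones_like(d)])
    P=Ro.from_euler("xyz",r,degrees=True).apply((f["hand_eye"]@c)[:3].T)+np.array(p)
    k=(np.hypot(*(P[:,:2]-HUB).T)<25)&(P[:,2]>75); P=P[k]
    if len(P)<5: return f,len(P),np.full(3,np.nan)
    return f,len(P),np.median(P,0)
def ang():
    p=monitor.current_position(); return np.degrees(np.arctan2(p[1]-HUB[1],p[0]-HUB[0]))
def arc(a,b,step=7.5,vel=60,r=R):
    for t in np.radians(np.linspace(a,b,max(1,int(np.ceil(abs(b-a)/step)))+1)[1:]):
        bot.move_straight([HUB[0]+r*np.cos(t),HUB[1]+r*np.sin(t),Z],vel=vel)
E
python3 - <<'E'
from h import *
print(capw()[1:]); bot.gripper_close(squeeze=40); a=ang()
print(a,monitor.current_finger_gap(),monitor.current_gripper_force(),monitor.current_wrist_force())
for i in range(3):
    arc(a,a+10); a+=10
    print(round(a,1),capw()[1:],np.round(monitor.current_wrist_force(),1),round(monitor.current_gripper_force(),1),round(monitor.current_time_s(),2))
open("a.txt","w").write(str(a))
E
```

```text
(1295, array([488.82065778,  90.30673719, 114.3523622 ]))
-33.13573487401324 17.012536368384186 38.924754559993744 [-0.74333553 -0.47557838  1.98005082]
-23.1 (1300, array([488.80759281,  90.46325842, 114.62036579])) [-1.2  1.6  3.4] 39.2 6.49
-13.1 (1282, array([488.8980384 ,  90.85827067, 114.88118562])) [-2.3  1.5  3.1] 39.3 7.04
-3.1 (1299, array([488.93177593,  91.10530199, 115.0784796 ])) [-2.6  0.2  4.6] 39.4 7.59
```

The bolt climbs 0.27 mm per 10°, as its pitch says. I'll continue until it drops.

```bash
python3 - <<'E'
from h import *
a=float(open("a.txt").read()); last=capw()[2][2]
for i in range(25):
    arc(a,a+10); a+=10
    n,P=capw()[1:]; F=np.array(monitor.current_wrist_force())
    print(round(a,1),n,P.round(1),F.round(1),round(monitor.current_time_s(),2))
    if np.linalg.norm(F)>35: print("force"); break
    if P[2]<last-2:   # falling: let it settle and stop
        bot.hold(0.3); print("drop",capw()[1:]); break
    last=P[2]
open("a.txt","w").write(str(a))
E
```

```text
6.9 1309 [488.9  91.5 115.3] [-2.5  0.8  4.2] 8.19
16.9 1298 [488.9  91.8 115.6] [-1.1  0.2  4.2] 8.74
26.9 1284 [488.8  92.1 115.8] [-0.6  1.1  4.6] 9.29
36.9 1262 [488.6  92.3 116. ] [-0.3  0.1  4. ] 9.84
46.9 1209 [488.5  92.6 116.3] [0.  0.7 4.1] 10.39
56.9 1176 [488.3  92.9 116.5] [0.6 1.9 4. ] 10.94
66.9 671 [485.5  93.2 116.1] [-0.4  3.5  4.4] 11.49
76.9 135 [482.2  92.5 103.2] [1.  3.3 4.7] 12.04
drop (167, array([482.49890086,  92.42003334, 103.40823177]))
```

```bash
python3 - <<'E'
from h import *
f=imaging.grab_frame("wrist"); save(f,"w1.png")
for c in ("scene","top"): print(cap(c)[1:])
E
```

```text
(np.int64(33), array([491.7,  87.4, 105.5]), [np.float64(227.3), np.float64(173.7)], np.float64(108.6))
(np.int64(0), None, None, None)
```

View pics/w1.png

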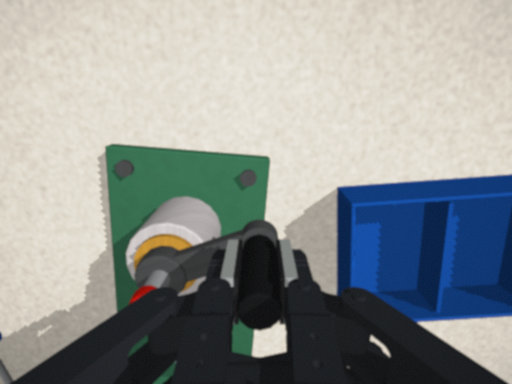

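The cap really is partly hidden by a finger at lower left (145,293). Even so, the scene camera shows it 6.9 mm below its starting height, and a 2.8 mm climb followed by a 10 mm drop predicts 7.2 mm. The drop therefore came at about 67 ± 10°, and I'll turn forward to 67 − 360 = −293°, checking on the way.

```bash
python3 - <<'E'
from h import *
a=float(open("a.txt").read())
for t in (30,-33,-90,-150,-210,-250,-293):
    arc(a,t); a=t
    n,P=capw()[1:]; s=cap("scene"); F=np.array(monitor.current_wrist_force())
    print(a,"wrist",n,P.round(1),"expect",round(116.7-10-(67-a)/36,1),"scene",s[1],s[2],s[4],F.round(1),round(monitor.current_gripper_force(),1),round(monitor.current_time_s(),2))
    if np.linalg.norm(F)>35: print("force"); break
open("a.txt","w").write(str(a))
f=imaging.grab_frame("scene");g=imaging.grab_frame("wrist")
cv2.imwrite("pics/end.png",cv2.resize(np.hstack([f["pixels"][100:300,110:350],cv2.resize(g["pixels"],(267,200))])[:,:,::-1],None,fx=1.55,fy=1.55))
E
```

```text
30 wrist 1100 [488.7  92.  105.9] expect 105.7 scene 32 [491.9  87.2 104.1] 107.1 [4.5 1.6 4.6] 39.4 14.51
-33 wrist 1134 [488.8  90.3 104.3] expect 103.9 scene 17 [492.1  89.8 103.2] 105.0 [ 1.1 -1.8  8.9] 39.9 17.08
-90 wrist 1038 [487.2  89.5 102.5] expect 102.3 scene 36 [491.4  87.4 100.9] 103.8 [-0.2  3.6  9.8] 40.0 19.38
-150 wrist 0 [nan nan nan] expect 100.7 scene 33 [491.5  87.1  99. ] 101.9 [5.4 3.6 4. ] 39.5 21.75
-210 wrist 427 [483.6  93.3  96.8] expect 99.0 scene 36 [491.   86.7  97.5] 100.3 [ 2.7 -0.4  6.2] 39.7 24.12
-250 wrist 0 [nan nan nan] expect 97.9 scene 35 [491.3  87.3  96.2] 99.1 [1.  2.4 8.9] 39.9 25.82
-293 wrist 877 [488.1  92.4  96.7] expect 96.7 scene 35 [491.4  87.3  94.9] 98.3 [3.  3.3 6.8] 39.6 27.57
```

View pics/end.png

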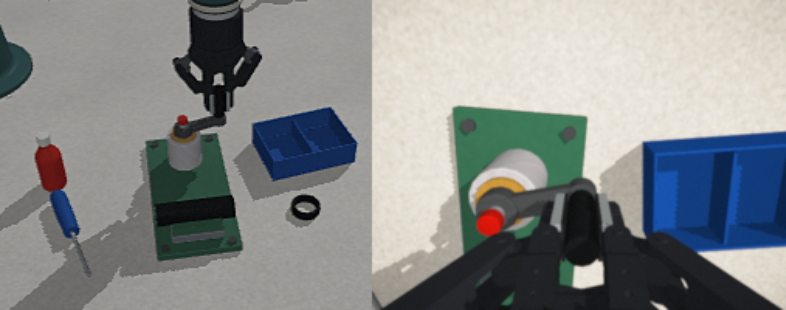

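The cap reads 96.7 mm, 20 mm below the thread's end. The handle is still gripped, at (583,225) in the wrist view, and the tray, bottle, screwdriver and ring look unmoved.

```bash
python3 - <<'E'
from h import *
bot.hold(0.5); print(monitor.current_gripper_force(),cap()[2]); print(hand_in())
E
```

```text
39.628379344940186 [491.6  87.1  95.1]
the job is handed in; nothing more can be done
None
```

The job is handed in: the bolt dropped off the thread, was turned one turn forward to about −20 mm by camera, and the handle is still gripped at about 40 N; no verdict came back.

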